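# Clip a mounted bronze onto the documentation rack

## Task

Pick up the small bronze tortoise whose wooden base has a steel channel underneath and a brass ball stud on its front, set it on the landing ledge of the grey rack, and slide it onto the rail, stud first, until the roller catch snaps over the stud and holds it fully home. The stop with the catch is clamped somewhere different along the rail each time, so feel for the snap and the end; push gently, do not ram it into the stop. Leave everything else on the table where it is.

Things in the scene. Friction and masses are not known exactly. Their poses are not given: they have to be found in the camera images.
- mount: The piece to mount, 0.4 to 0.85 kg: wooden block 110 long (x) x 58 wide (y), wood from z = 18 to 56 mm, bronze tortoise on top (70 x 42, to z = 79), steel channel shoe beneath (z = 0 to 18), brass ball stud on its front (+x) face. Origin: centre of the underside; x towards the stud, z up. Grip it by the wood, across its width.
- shoe (a point): Centre of the cavity ceiling of the mount's shoe, at mount z = 14 mm. The shoe runs the full 110 mm, open at both ends, 50 wide outside: slot 19 wide between two lips 5 thick, above them a cavity 34 wide and 9 high. It slides over the rail's flange with 2 mm side play either way.
- stud (a point): Centre of the mount's brass ball, 20 dia., 79 mm ahead of the mount's origin at z = 36; neck 10 dia. between ball and wood.
- rack: Fixed rack, base 345 x 70 x 12 mm (x -155 to 190), grey. Origin on the table under the rail; x runs along the rail from the open mouth to the stop, z up. Ledge, then T-rail (flange 30 wide, 6 thick, top at z = 60, on a web 14 wide), then on the far part of the rail a dark steel stop, clamped anywhere over 50 mm, its position not reported. A shoe on the rail has its underside at z = 46.
- ledge (a point): Centre of the top of the rack's landing ledge, at rack x = -96, z = 47.5 mm: plate 100 long x 44 wide. A mount standing on it slides straight onto the rail, sinking 1.5 mm.
- mouth (a point): Tip of the rail's nose at rack x = -46 mm, z = 59. From here to x = -15 the flange widens from 12 to its full 30 mm.
- roller_l (a joint): Travel in m of the catch roller on the rack's +y side. The stop carries two upright sprung rollers (12 dia., z = 71 to 95) which the ball parts, taking about 10 N; they close behind it on the neck. 0: closed, empty; about 0.006: ball between them; about 0.001: closed behind the ball. The mount's origin is then at rack x = 28 to 78 mm, as the stop is clamped.
- roller_r (a joint): The same for the roller on the rack's -y side.
- buffer (a joint): Travel in m of the sprung rubber buffer behind the rollers, pressed by the ball: 0 untouched, about 0.0035 with the ball caught, 0.0057 when the ball meets the solid wall, 2 mm farther.
- plain_base: Bystander that looks alike: the same tortoise on a plain wooden block 110 x 58 x 56 mm (79 over all), with no steel shoe and no stud. Origin: centre of the underside, x along the block.
- jar: Bystander: white jar, 52 dia. x 60 mm, upright. Origin: centre of its foot.
- tape: Bystander: paper tape roll lying flat, 90 outer dia. x 20 mm. Origin: centre of its underside.
- brush: Bystander: hand brush lying flat, along its x. Origin: under its middle.
- round_plinth: Bystander: round wooden plinth disc, 190 dia. x 20 mm. Origin: centre of its underside.
- bronze_head: Bystander: heavy dark bronze head, 84 dia. x 125 mm. Origin: centre of its foot.
- tag_box: Bystander: open cardboard box 160 x 110 x 50 mm. Origin: centre of its underside.
- swab_cup: Bystander: white plastic cup, 64 dia. x 70 mm. Origin: centre of its foot.

How it is judged (in metres and radians):
On the way:
1. the shoe of the mount is threaded on the rail, stud first, short of the catch (y of mount in the frame of rack between -0.004 and 0.004 m and z of mount in the frame of rack between 0.042 and 0.051 m and angle between the x axis of mount and the x axis of rack, either way round below 0.06 rad and angle between the z axis of mount and the z axis of rack, either way round below 0.06 rad and x of mount in the frame of rack between -0.055 and 0 m), for 0.1 s.
At the end, for the whole second after the job is handed in: At rest, the shoe on the rail (within 4 mm sideways, underside 42 to 51 mm up, within 0.06 rad), origin at rack x 21 to 86 mm; buffer pressed by over 1.8 mm, both rollers closed behind the ball to under 3.5 mm (y of mount in the frame of rack between -0.004 and 0.004 m and z of mount in the frame of rack between 0.042 and 0.051 m and angle between the x axis of mount and the x axis of rack, either way round below 0.06 rad and angle between the z axis of mount and the z axis of rack, either way round below 0.06 rad and x of mount in the frame of rack between 0.021 and 0.086 m and value of joint buffer above 0.0018 m and value of joint each of roller_l, roller_r below 0.0035 m and linear speed of mount below 0.01 m/s); the robot touches nothing.
It fails at once if the mount was rammed against the stop: more than 50 N between mount and rack, on the rail (x of mount in the frame of rack above 0 m and z of mount in the frame of rack above 0.03 m and contact force between mount and rack above 50 N).
It fails at once if another object on the table was moved by more than 25 mm (distance of any of plain_base, jar, tape, brush, round_plinth, bronze_head, tag_box, swab_cup from where it was at the start of the episode above 0.025 m).
It also fails if it takes over 54 s, if anything falls off the work surface, if the arm or the gripper's body presses on something with over 40 N, if the wrist force passes 120 N, or if a joint passes its speed limit or range.

## Robot

A 7-joint arm with a two-finger parallel gripper is mounted at the origin on the work surface. World frame = base frame: x ahead of the robot, y to its left, z up, the work surface at z = 0. Lengths are in mm, angles in rad, forces in N, time in s.
With the tool pointing down it reaches from about 425 to 875 mm from the base axis. Payload 8.4 kg.
Tool frame: the origin (TCP) lies on the centre line of the jaws, within the pads' length; the fingertips stand 19 mm ahead of it and the grasp point (between the pads) is the TCP; z points along the fingers, y is the line along which they close (so a half turn about z gives the same grasp; the last joint's range is limited). The gripper opens to 87 mm and grips with 3 to 60 N. Pads are 19 mm wide; open, the fingers measure 117 mm over their backs; the gripper's body (75 mm by 190 mm) begins 51 mm behind the grasp point.
Start: joints at [1.023, 0.333, 0.04, 1.465, -0.013, 1.343, -0.059], TCP at [282, -585.611, 241.546] pointing down, gripper open.
Joint ranges: [-2.58, 2.58], [-0.38, 2.09], [-1.3, 1.39], [0.25, 2.4], [-1.5, 4.64], [0.08, 2.09], [-2.65, 2.65]. Speed limits (rad/s): [2.22, 2.22, 2.79, 2.79, 3.14, 3.14, 3.14].

## Interface

Orientations are given as a unit quaternion [x, y, z, w].
In Python, from rig import env gives the robot as it stands.
- The arm moves only by the tool apply_moves, never from a script. Its argument "targets" is one flat list of numbers, 4 for each row, row after row: the shift along the tool's x, y, z in mm, then the turn about the tool's z in rad. A call has 1 to 10 rows; each row shifts and turns the commanded pose from where the row before left it, along the tool's axes as they then stand; what a row does not reach is not made up. A row lasts 1/8 s, in which the tool goes at most 62.5 mm and 10.7 degrees, less where a joint would pass 70% of its speed; a pose out of reach is approached as far as the arm can. A call is refused whole if a number of a shift passes 62.5 or a number of a turn 0.188, either way. A call with a gripper value outside its range is refused whole. "claw" is the finger opening in mm, from 0 to 87, set as the call begins (left out, the last holds). The fingers move at their own pace and stop on an object; "force" is the grip in N (left out, the last holds). Time passes only in rows, so rows that do not move let the fingers close. It gives the time, the measured TCP pose, the force, the opening and the grip force at its end, in the units of the state.
- env.get_obs(): the state, without advancing time (a new reading comes with each control period).
- env.get_image(name): name is "scene" or "top"; returns the picture (400x640x3 uint8, blue, green, red); there is no depth.
- env.calibration(name): a dict with "fovy" (degrees; the focal length in pixels is half the picture's height over the tangent of half this angle, whatever the lens; pixels are square), "cx", "cy" (the principal point, pixels), "world_from_camera" (4x4, takes a point from camera to world coordinates). Camera axes: x right, y down, z forward; pixel columns grow to the right and rows downward; lengths in mm; the calibration is good to about 2 mm. A picture is of the moment at which its call begins. calibration takes no time and is no camera call.
- env.sign_off(): hands the job in; it is judged then, once.
The state is a dict: "time": time; "joints": joint angles; "dq": joint speeds; "effort": joint torques, N m; "position": TCP position; "ee_rot": TCP orientation; "ft_force": force on the tool from outside, world axes, zero at the start; "wrist_torque": the same for the moment, N m; "opening": finger opening in mm; "gripper_force": force on a finger pad.
Only numpy, scipy, OpenCV 4.12 (cv2) and the standard library are available. Lean on these libraries where they do the work, as an engineer would, in place of code of your own. Each camera call takes 0.05 s, during which the arm holds its last target. There are 200 camera calls.

## Working session

There is one attempt and no reset: what is moved stays moved. The work goes in short steps, Python scripts to look and compute and a tool call to move; the robot and the scene stay as the last step left them, time stands still between calls to the robot, and variables do not carry over. Pictures are saved under pics/ and viewed, at most 10 in all, crops included, and the job is handed in when it is done.

Besides the shell and the picture viewer there is one more tool, called after "Call:" as name(argument=value, ...) on one line, values as JSON. apply_moves: Moves the arm, as the interface text tells. Its arguments: {"type":"object","properties":{"targets":{"type":"array"},"claw":{"type":"number"},"force":{"type":"number"}},"required":["targets"]}

```bash
mkdir -p pics; ls; python3 - <<'E'
from rig import env
import cv2
for n in("scene","top"):
    im=env.get_image(n); cv2.imwrite(f"pics/{n}0.png",im); c=env.calibration(n); print(n,c)
o=env.get_obs(); print(o)
E
```

```text
pics
scene {'fovy': 52.20342793045333, 'cx': 321.3515102422774, 'cy': 200.0696643434089, 'world_from_camera': array([[ 2.63189757e-01,  7.42309403e-01, -6.16204432e-01,
         1.40293376e+03],
       [ 9.64721437e-01, -2.06879762e-01,  1.62829092e-01,
        -2.53819374e+02],
       [-6.61066009e-03, -6.37320575e-01, -7.70570428e-01,
         1.18490306e+03],
       [ 0.00000000e+00,  0.00000000e+00,  0.00000000e+00,
         1.00000000e+00]])}
top {'fovy': 56.34892973013801, 'cx': 317.5873365244875, 'cy': 192.81057000581475, 'world_from_camera': array([[-4.12207671e-03, -9.94187240e-01,  1.07585967e-01,
         3.99283093e+02],
       [-9.99638177e-01,  6.95644141e-03,  2.59831288e-02,
        -2.74535826e+01],
       [-2.65805106e-02, -1.07439935e-01, -9.93856195e-01,
         1.18984778e+03],
       [ 0.00000000e+00,  0.00000000e+00,  0.00000000e+00,
         1.00000000e+00]])}
{'time': 0.1, 'joints': array([ 1.02274812,  0.33382965,  0.03985874,  1.46616916, -0.01335138,
        1.34332819, -0.0585221 ]), 'dq': array([-1.95148419e-03, -1.85798813e-03,  3.89839257e-05, -3.22279264e-03,
       -1.78030643e-04, -1.19838198e-03, -7.14572372e-04]), 'effort': array([ 4.58389914e-03, -6.57807755e+01,  1.34039316e+00, -4.04711473e+01,
       -5.95932011e-02,  4.09148214e-02,  5.05453522e-05]), 'position': array([ 281.85057366, -585.26863841,  240.76156132]), 'ee_rot': array([ 9.74923588e-01,  2.22538667e-01, -2.31009461e-04, -6.97531356e-04]), 'ft_force': array([ 0.19367496,  0.54189951, -0.92746522]), 'wrist_torque': array([ 0.01410436, -0.01053996,  0.03992634]), 'gripper_force': 0.0, 'opening': 87.15851358086339}
```

View pics/scene0.png

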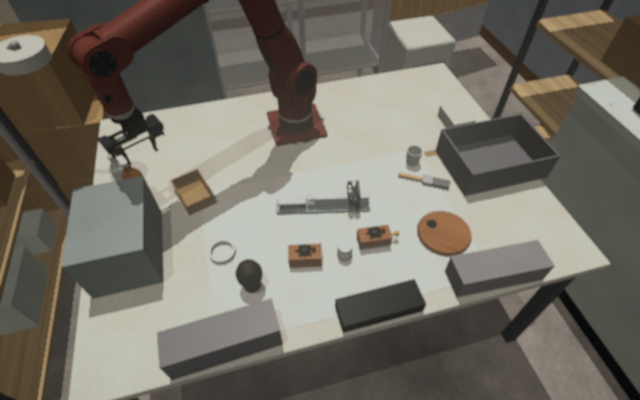

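View pics/top0.png

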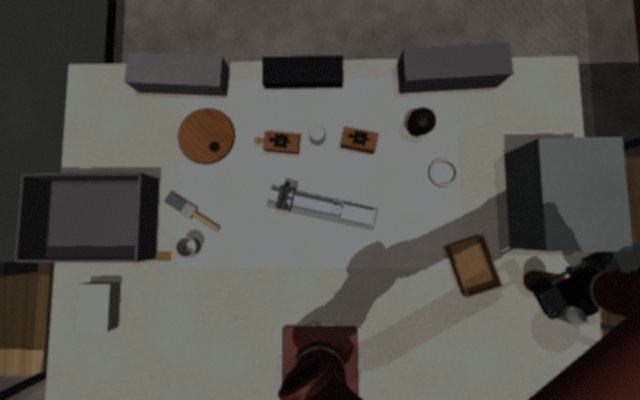

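The mount is at about (282,142) in the top view, with its stud to the left at (257,140). The plain base is at (360,139). The rack runs from its ledge at about (375,215) to the stop at (287,190). I'll zoom in on both.

```bash
python3 - <<'E'
import cv2,numpy as np
im=cv2.imread("pics/top0.png")[110:240,240:400]
a=cv2.resize(cv2.convertScaleAbs(im,alpha=1.6),None,fx=4.6,fy=4.6,interpolation=cv2.INTER_CUBIC)
cv2.imwrite("pics/t1.png",a)
im=cv2.imread("pics/scene0.png")[170:275,265:415]
a=cv2.resize(cv2.convertScaleAbs(im,alpha=1.5),None,fx=5,fy=5,interpolation=cv2.INTER_CUBIC)
cv2.imwrite("pics/s1.png",a)
E
```

```text
(no output)
```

View pics/t1.png

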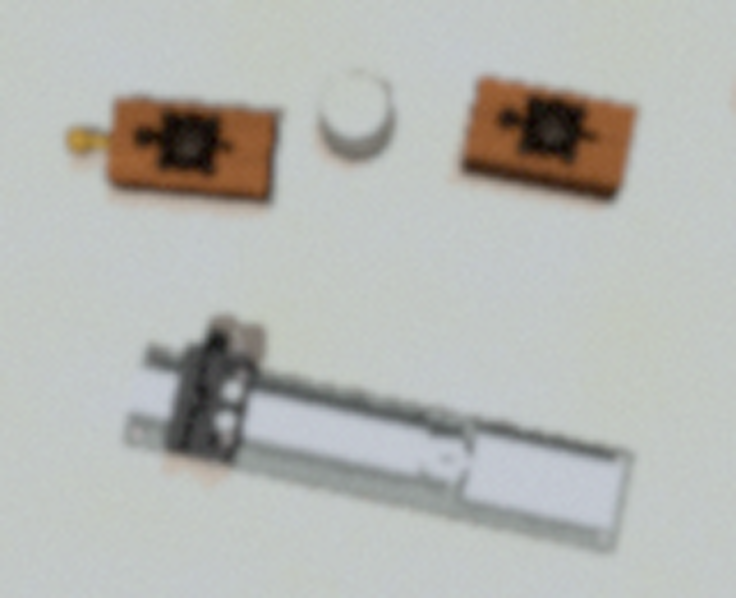

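View pics/s1.png

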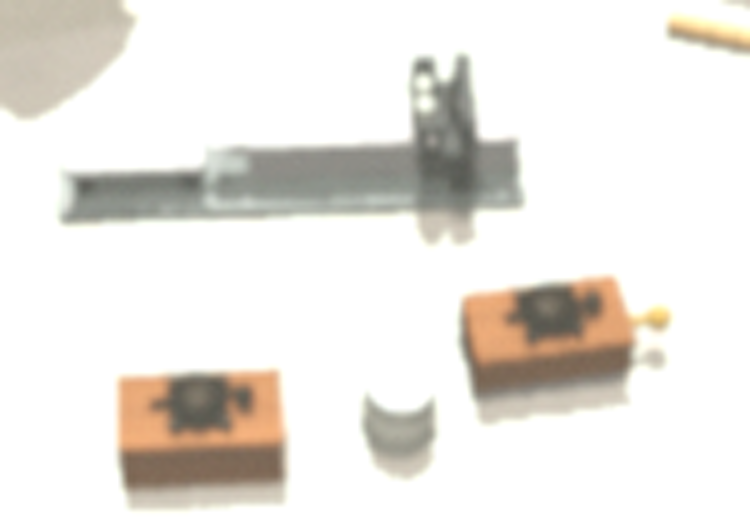

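```bash
cat > h.py <<'E'
import cv2,numpy as np
from rig import env
def ray(n,uv):
    c=env.calibration(n); f=200/np.tan(np.radians(c["fovy"]/2)); T=np.array(c["world_from_camera"])
    uv=np.atleast_2d(uv).astype(float)
    d=np.c_[(uv[:,0]-c["cx"])/f,(uv[:,1]-c["cy"])/f,np.ones(len(uv))]@T[:3,:3].T
    return T[:3,3],d
def onz(n,uv,z):
    o,d=ray(n,uv); return (o+d*((z-o[2])/d[:,2])[:,None])[:,:2]
def pix(n,p):
    c=env.calibration(n); f=200/np.tan(np.radians(c["fovy"]/2)); T=np.array(c["world_from_camera"])
    q=(np.atleast_2d(p)-T[:3,3])@T[:3,:3]; return q[:,:2]/q[:,2:]*f+[c["cx"],c["cy"]]
def big(m):
    k,l,s,_=cv2.connectedComponentsWithStats(m.astype(np.uint8)); i=1+s[1:,4].argmax(); return l==i,s[i]
def rect(n,m,z):
    ys,xs=np.nonzero(m); P=onz(n,np.c_[xs,ys],z).astype(np.float32)
    P=cv2.convexHull(P)[:,0]
    (c,wh,a)=cv2.minAreaRect(P); return np.array(c),wh,a
E
python3 - <<'E'
from h import *
for n,roiM,roiS in(("top",(125,165,262,305),(125,165,250,264)),("scene",(220,255,355,392),(225,245,392,402))):
    im=cv2.imread(f"pics/{n}0.png"); h=cv2.cvtColor(im,cv2.COLOR_BGR2HSV)
    def sub(r): 
        m=np.zeros(im.shape[:2],bool); m[r[0]:r[1],r[2]:r[3]]=1; return m
    or_=(h[...,0]<18)&(h[...,1]>110)&sub(roiM)
    print(n,"V hist",np.percentile(h[...,2][or_],[5,25,50,75,95]))
    v=h[...,2]; t=(np.percentile(v[or_],90))*0.72
    m,_=big(cv2.morphologyEx((or_&(v>t)).astype(np.uint8),cv2.MORPH_CLOSE,np.ones((3,3))))
    print("wood top",rect(n,m,56))
    s=(h[...,0]>12)&(h[...,0]<35)&(h[...,1]>90)&sub(roiS); ys,xs=np.nonzero(s); print("stud px",xs.mean(),ys.mean(),len(xs), onz(n,(xs.mean(),ys.mean()),36))
im=cv2.imread("pics/top0.png").astype(int); g=im.sum(2)/3
np.set_printoptions(linewidth=250)
# columns through the rack: gray profile
for x in(270,276,300,310,320,330,345,355,365,372,375): print(x,g[182:234,x].astype(int))
E
```

```text
top V hist [17.85 57.   81.   89.   94.  ]
wood top (array([682.85888672, 116.65503693]), (108.9688949584961, 56.056400299072266), 83.63579559326172)
stud px 258.9142857142857 140.25714285714287 35 [[693.09637748 188.1237027 ]]
scene V hist [121.45 133.25 148.   153.   157.  ]
wood top (array([689.60736084, 115.92195892]), (105.99381256103516, 51.26178741455078), 83.87387084960938)
stud px 395.45454545454544 233.0909090909091 11 [[693.51426655 194.42216566]]
270 [123 122 121 118 117 113 111 111 118 122 126 124 124 125 124 124 121 110  93  84  86  97 101  99  98 109 117 121 122 122 121 122 123 123 122 122 123 122 122 122 122 122 122 123 122 123 122 123 123 123 123 123]
276 [122 123 117 102  88  73  62  61  79 106 119 123 123 122 118 115 114 110  99  80  67  62  60  59  59  65  85 102 111 114 115 119 121 122 124 122 121 122 122 121 123 122 123 122 121 122 122 123 123 124 123 122]
300 [121 120 121 120 121 122 121 119 110  94  73  61  57  72  99 116 123 125 125 124 126 125 124 120 108  91  84  89  93  96  95  97 109 119 122 122 122 124 123 124 123 123 123 123 122 122 122 123 122 123 123 
[... 1016 characters left out ...]
4 119 104  91  87  91  94 102 114 120 122 122 123 123 124]
365 [123 122 122 123 123 122 122 123 122 123 123 123 123 123 122 122 124 121 122 123 122 121 115  96  73  67  84 107 121 124 126 125 125 125 125 126 124 125 125 125 119 110  95  91  94  97 102 112 121 123 123 124]
372 [121 121 121 121 122 122 122 122 122 122 123 121 122 123 122 121 121 121 123 122 122 122 123 119 110  89  71  75 100 117 123 125 125 124 125 124 123 123 122 121 121 118 112 105 101 101  98 102 111 120 123 124]
375 [122 121 122 121 122 122 123 122 122 122 121 121 122 122 121 120 122 120 122 123 122 122 121 123 117 103  93  98 105 109 109 107 106 106 106 105 104 104 107 111 113 114 116 117 119 121 121 122 122 123 122 123]
```

```bash
cat >> h.py <<'E'
def cross(p,lev,i0,step):
    i=i0
    while p[i]>lev: i+=step
    return i-step*(lev-p[i])/(p[i-step]-p[i])
def rackfit(im):
    g=cv2.GaussianBlur(im,(3,1),0).astype(float).mean(2); out={}
    for name,xs,z in(("flange",range(299,330),60),("ledge",range(345,369),47.5)):
        up=[];lo=[]
        for x in xs:
            yc=int(round(202+(x-300)*0.206+ (1 if name=="ledge" else 0)))
            up.append((x,cross(g[:,x],93,yc,-1))); lo.append((x,cross(g[:,x],107,yc,1)))
        U,L=onz("top",up,z),onz("top",lo,z)
        f=[np.polyfit(q[:,1],q[:,0],1) for q in(U,L)]
        a=np.arctan2(1,np.mean([f[0][0],f[1][0]])); 
        out[name]=(np.mean(f,axis=0),np.degrees([np.arctan2(1,k[0]) for k in f]),(f[0]-f[1])@[U[:,1].mean(),1]*np.sin(a))
    return out
E
python3 - <<'E'
from h import *
im=cv2.imread("pics/top0.png"); print(rackfit(im))
g=im.astype(float).mean(2)
# profile along rack centreline (ledge end, mouth)
np.set_printoptions(linewidth=250)
print([ (x,int(g[int(round(203+(x-300)*0.215)),x])) for x in range(325,385)])
# end of ledge x candidates
for x in(334,335,342,372,374,376): print(x,onz("top",(x,203+(x-300)*.215),47.5),onz("top",(x,203+(x-300)*.215),60))
s=cv2.imread("pics/scene0.png").astype(float).mean(2)
# mount top-face edges along perpendicular in top view
h=cv2.cvtColor(im,cv2.COLOR_BGR2HSV)
for x in(268,272,294,297): print(x,h[128:158,x,2],)
for y in(135,150): print(y,h[y,258:306,2],h[y,258:306,1])
E
```

```text
{'flange': (array([2.30768900e-01, 4.84373475e+02]), array([76.9754537 , 77.03535596]), np.float64(30.13924092315097)), 'ledge': (array([2.29552091e-01, 4.84235202e+02]), array([77.11214098, 77.03109574]), np.float64(44.32631337182151))}
[(325, 126), (326, 125), (327, 125), (328, 125), (329, 125), (330, 124), (331, 119), (332, 121), (333, 123), (334, 124), (335, 124), (336, 121), (337, 121), (338, 122), (339, 121), (340, 109), (341, 107), (342, 117), (343, 124), (344, 124), (345, 125), (346, 124), (347, 126), (348, 125), (349, 125), (350, 124), (351, 124), (352, 125), (353, 124), (354, 126), (355, 126), (356, 125), (357, 124), (358, 125), (359, 124), (360, 126), (361, 125), (362, 125), (363, 125), (364, 125), (365, 126), (366, 125), (367, 125), (368, 125), (369, 125), (370, 125), (371, 124), (372, 123), (373, 116), (374, 106), (375, 104), (376, 115), (377, 122), (378, 123), (379, 124), (380, 124), (381, 122), (382, 122), (383, 122), (384, 123)]
334 [[468.74720527 -47.59178641]] [[467.98710277 -47.3714266 ]]
335 [[468.07154987 -50.64216725]] [[467.31884065 -50.38842902]]
342 [[463.346
[... 842 characters left out ...]
5  29  36  33  28  31  37  48  49  47  57  76  85  88  87  87  87  86  88  86  88  82  74  81  97 116 123 124 124] [  8   6   6   6   6   9  47 116 167 159 169 170 162 168 163 167 158 179 149 173 176 149 170 209 197 214 191 156 152 157 168 162 162 158 161 161 154 145 151 145 134  90  31  11   7   6   6   6]
150 [124 125 125 123 118 106  89  74  65  59  60  58  58  59  59  63  66  70  68  71  69  69  70  70  73  76  76  80  81  84  83  83  86  84  85  86  88  90  89  75  64  82 110 122 124 125 125 125] [  6   6   6   6   9  24  46  69  90 112 106 132 136 134 138 146 162 146 169 154 166 170 160 171 164 168 174 166 170 161 172 166 169 170 165 163 168 161 158 156  88  16   5   6   8   6   6   8]
```

```bash
cat >> h.py <<'E'
from scipy.spatial.transform import Rotation as R
def cur():
    o=env.get_obs(); M=R.from_quat(o["ee_rot"]).as_matrix()
    return o,M,np.arctan2(M[1,0],M[0,0])
def plan(tgt,yaw,n):
    o,M,y=cur(); p=o["position"]; dy=(yaw-y)/n; out=[]
    for k in range(n):
        a=y+dy*k; d=(np.array(tgt)-p)/n
        out+=[round(float(v),2) for v in (np.cos(a)*d[0]+np.sin(a)*d[1], np.sin(a)*d[0]-np.cos(a)*d[1], -d[2])]+[round(-dy,3)]
    print("t",o["time"],"p",p.round(1),"yaw",round(y,4),"tilt z",M[:,2].round(4),"F",o["ft_force"].round(1),"op",round(o["opening"],1)); print(out)
E
python3 - <<'E'
from h import *
plan((684,116.5,300),1.461,18)
print(onz("top",[(505,250),(540,248)],0),onz("top",(540,248),250))
E
```

```text
t 0.1 p [ 281.9 -585.3  240.8] yaw 0.4488 tilt z [-8.0e-04  1.3e-03 -1.0e+00] F [ 0.2  0.5 -0.9] op 87.2
[37.05, -25.43, -3.29, np.float64(-0.056), 38.42, -23.31, -3.29, np.float64(-0.056), 39.67, -21.11, -3.29, np.float64(-0.056), 40.79, -18.85, -3.29, np.float64(-0.056), 41.78, -16.53, -3.29, np.float64(-0.056), 42.65, -14.15, -3.29, np.float64(-0.056), 43.38, -11.73, -3.29, np.float64(-0.056), 43.97, -9.28, -3.29, np.float64(-0.056), 44.42, -6.79, -3.29, np.float64(-0.056), 44.73, -4.29, -3.29, np.float64(-0.056), 44.9, -1.76, -3.29, np.float64(-0.056), 44.93, 0.76, -3.29, np.float64(-0.056), 44.81, 3.29, -3.29, np.float64(-0.056), 44.56, 5.8, -3.29, np.float64(-0.056), 44.16, 8.29, -3.29, np.float64(-0.056), 43.63, 10.76, -3.29, np.float64(-0.056), 42.95, 13.2, -3.29, np.float64(-0.056), 42.14, 15.59, -3.29, np.float64(-0.056)]
[[ 344.94050216 -579.20162613]
 [ 350.77183009 -686.92308185]] [[ 360.96457579 -548.36134521]]
```

Call:
apply_moves(targets=[0, 0, -30, 0, 0, 0, -30, 0], claw=87)

```text
time: 0.35
position: [281.8, -585.3, 301.5]
ee_rot: [0.975, 0.223, -0.0, -0.001]
ft_force: [-0.2, -0.0, 0.6]
opening: 86.8
gripper_force: 0.0
```

Call:
apply_moves(targets=[37, -25.5, 0, -0.056, 38.5, -23.5, 0, -0.056, 39.5, -21, 0, -0.056, 41, -19, 0, -0.056, 42, -16.5, 0, -0.056, 42.5, -14, 0, -0.056, 43.5, -11.5, 0, -0.056, 44, -9.5, 0, -0.056, 44.5, -7, 0, -0.056, 44.5, -4.5, 0, -0.056])

```text
time: 1.6
position: [506.0, -194.2, 301.3]
ee_rot: [0.875, 0.484, -0.0, -0.0]
ft_force: [0.1, 0.2, 0.0]
opening: 86.7
gripper_force: 0.0
```

Call:
apply_moves(targets=[45, -2, 0, -0.056, 45, 1, 0, -0.056, 45, 3.5, 0, -0.056, 44.5, 6, 10, -0.056, 44, 8.5, 20, -0.056, 43.5, 11, 20, -0.056, 43, 13, 20, -0.056, 42, 15.5, 20, -0.056, 0, 0, 0, 0, 0, 0, 0, 0])

```text
time: 2.85
position: [685.8, 115.0, 211.1]
ee_rot: [0.746, 0.666, -0.0, -0.0]
ft_force: [-0.0, -1.3, -0.6]
opening: 87.3
gripper_force: 0.0
```

```bash
python3 - <<'E'
from h import *
plan((684,116.5,110),1.461,4)
im=env.get_image("scene"); cv2.imwrite("pics/s2f.png",im)
E
```

```text
t 2.85 p [685.8 115.  211.1] yaw 1.4564 tilt z [-9.e-04 -4.e-04 -1.e+00] F [-0.  -1.3 -0.6] op 87.3
[0.32, -0.49, 25.28, np.float64(-0.001), 0.32, -0.49, 25.28, np.float64(-0.001), 0.32, -0.49, 25.28, np.float64(-0.001), 0.32, -0.49, 25.28, np.float64(-0.001)]
```

Call:
apply_moves(targets=[1.3, -2, 30, -0.005, 0, 0, 30, 0, 0, 0, 30, 0, 0, 0, 30, 0, 0, 0, 20, 0, 0, 0, 16, 0, 0, 0, 15, 0, 0, 0, 0, 0])

```text
time: 3.9
position: [683.6, 116.7, 39.6]
ee_rot: [0.745, 0.668, -0.001, -0.0]
ft_force: [-0.2, -0.0, 0.3]
opening: 86.9
gripper_force: 0.0
```

Call:
apply_moves(targets=[0, 0, 0, 0, 0, 0, 0, 0, 0, 0, 0, 0, 0, 0, 0, 0, 0, 0, 0, 0, 0, 0, 0, 0], claw=40, force=35)

```text
time: 4.65
position: [684.2, 117.0, 40.9]
ee_rot: [0.745, 0.668, 0.0, 0.0]
ft_force: [-1.1, 0.2, 4.0]
opening: 57.7
gripper_force: 35.0
```

Call:
apply_moves(targets=[0, 0, -3, 0, 0, 0, -10, 0, 0, 0, -25, 0, 0, 0, -25, 0, 0, 0, -20, 0, 0, 0, 0, 0, 0, 0, 0, 0])

```text
time: 5.52
position: [683.5, 116.7, 122.5]
ee_rot: [0.745, 0.668, -0.001, -0.0]
ft_force: [-0.6, 0.4, -5.4]
opening: 57.9
gripper_force: 35.0
```

```bash
python3 - <<'E'
from h import *
o,M,y=cur(); p=o["position"]; print(o["time"],p,y,M[:,2],o["opening"],o["gripper_force"],o["ft_force"],o["wrist_torque"])
t=env.get_image("top");s=env.get_image("scene"); 
a=[]
for n,im in(("top",t),("scene",s)):
    u,v=pix(n,p)[0].astype(int); c=im[max(v-50,0):v+50,u-66:u+66]; a.append(cv2.resize(cv2.convertScaleAbs(c,alpha=1.5 if n=="top" else 1.2),(396*1,300))); print(n,u,v)
cv2.imwrite("pics/g.png",np.hstack(a)); cv2.imwrite("pics/tg.png",t); cv2.imwrite("pics/sg.png",s)
E
```

```text
5.525 [683.51977518 116.68679004 122.50271535] 1.4617466572166307 [-1.42994648e-03 -4.26668290e-04 -9.99998887e-01] 57.908681941625886 34.99984740279615 [-0.64761281  0.40792356 -5.39781746] [-0.05509835 -0.03813542  0.00237138]
top 277 135
scene 375 220
```

View pics/g.png

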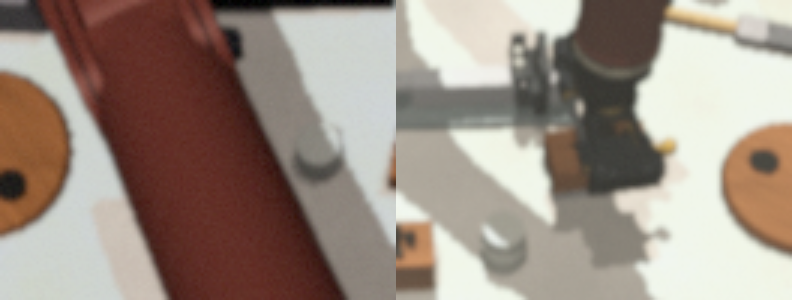

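The mount is held at an opening of 57.8 mm, weighs about 0.55 kg and has its stud pointing forward. Next I carry it to above the ledge.

```bash
python3 - <<'E'
from h import *
plan((454.1,-131.2,170),1.3445,9)
E
```

```text
t 5.625 p [683.4 116.7 122.1] yaw 1.4618 tilt z [-2.2e-03 -4.0e-04 -1.0e+00] F [-0.2 -0.6 -5.8] op 57.7
[-30.15, -22.33, -5.32, np.float64(0.013), -30.44, -21.93, -5.32, np.float64(0.013), -30.72, -21.53, -5.32, np.float64(0.013), -31.0, -21.13, -5.32, np.float64(0.013), -31.27, -20.73, -5.32, np.float64(0.013), -31.54, -20.32, -5.32, np.float64(0.013), -31.8, -19.9, -5.32, np.float64(0.013), -32.06, -19.49, -5.32, np.float64(0.013), -32.31, -19.07, -5.32, np.float64(0.013)]
```

Call:
apply_moves(targets=[-10, -7.5, -14, 0, -30, -22, -17, 0.013, -30.5, -22, -17, 0.013, -31, -21.5, 0, 0.013, -31, -21, 0, 0.013, -31.5, -20.5, 0, 0.013, -31.5, -20.5, 0, 0.013, -32, -20, 0, 0.013, -32, -19.5, 0, 0.013, -21.8, -12, 0, 0.026])

```text
time: 6.88
position: [454.2, -133.4, 172.1]
ee_rot: [0.787, 0.617, -0.0, 0.0]
ft_force: [0.5, 0.0, -4.9]
opening: 57.8
gripper_force: 35.0
```

Call:
apply_moves(targets=[0, 0, 0, 0, 0, 0, 0, 0, 0, 0, 0, 0])

```text
time: 7.25
position: [456.3, -131.0, 171.6]
ee_rot: [0.786, 0.618, 0.0, -0.0]
ft_force: [-0.7, -0.1, -5.5]
opening: 57.4
gripper_force: 35.0
```

```bash
python3 - <<'E'
from h import *
plan((454.1,-131.2,96),1.3445,4)
s=env.get_image("scene");cv2.imwrite("pics/s3f.png",s)
cv2.imwrite("pics/s3.png",cv2.resize(s[140:260,220:400],(780,520),interpolation=cv2.INTER_CUBIC))
E
```

```text
t 7.25 p [ 456.3 -131.   171.6] yaw 1.3333 tilt z [ 3.e-04  4.e-04 -1.e+00] F [-0.7 -0.1 -5.5] op 57.4
[-0.19, -0.52, 18.91, np.float64(-0.003), -0.19, -0.52, 18.91, np.float64(-0.003), -0.19, -0.52, 18.91, np.float64(-0.003), -0.18, -0.52, 18.91, np.float64(-0.003)]
```

View pics/s3.png

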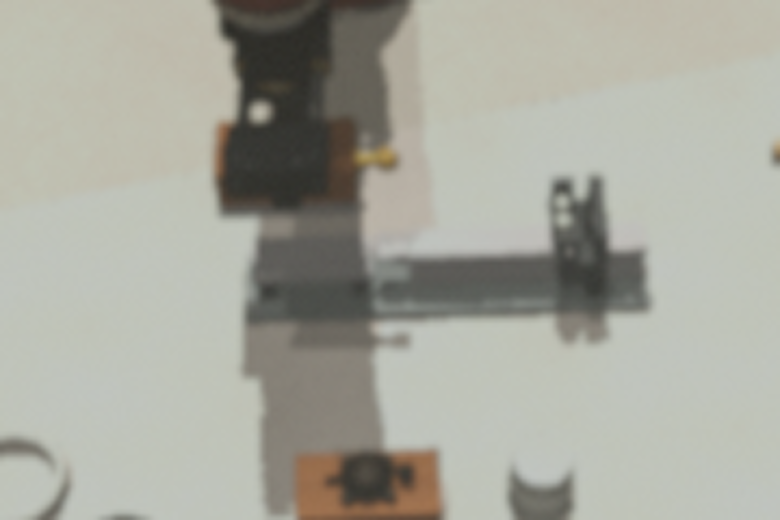

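The picture shows the mount above the ledge with its stud pointing at the stop. Next I correct the offset and lower it.

Call:
apply_moves(targets=[-0.7, -2, 20, -0.011, 0, 0, 20, 0, 0, 0, 20, 0, 0, 0, 15.5, 0, 0, 0, 0, 0, 0, 0, 0, 0])

```text
time: 8.05
position: [454.2, -132.0, 96.7]
ee_rot: [0.783, 0.622, 0.0, 0.0]
ft_force: [1.3, 1.0, -5.2]
opening: 57.7
gripper_force: 35.0
```

```bash
python3 - <<'E'
from h import *
L=[]
for k in range(4):
    env.get_image("scene"); o,M,y=cur(); L.append(np.r_[o["position"],y,o["ft_force"]])
print(np.array(L).round(4))
t=env.get_image("top");cv2.imwrite("pics/t4.png",t)
plan((454.1,-131.2,96),1.3445,1)
h=cv2.cvtColor(t,cv2.COLOR_BGR2HSV); u=pix("top",(454,-131,96))[0]; print(u)
cv2.imwrite("pics/t4c.png",cv2.resize(cv2.convertScaleAbs(t[160:240,270:400],alpha=1.7),(780,480),interpolation=cv2.INTER_CUBIC))
E
```

```text
[[ 4.542731e+02 -1.320840e+02  9.685140e+01  1.342900e+00 -1.347700e+00
   6.766000e-01 -4.000500e+00]
 [ 4.542512e+02 -1.321893e+02  9.689800e+01  1.342800e+00 -6.464000e-01
  -4.410000e-01 -4.524500e+00]
 [ 4.541432e+02 -1.321944e+02  9.682030e+01  1.342700e+00  7.290000e-02
  -2.235000e-01 -4.878200e+00]
 [ 4.540352e+02 -1.321670e+02  9.671600e+01  1.342700e+00  2.081000e-01
   2.510000e-01 -5.316800e+00]]
t 8.3 p [ 453.9 -132.2   96.6] yaw 1.3428 tilt z [ 9.e-04 -4.e-04 -1.e+00] F [-0.2  0.6 -5.1] op 57.4
[1.0, -0.07, 0.61, np.float64(-0.002)]
[362.91549417 214.18168913]
```

View pics/t4c.png

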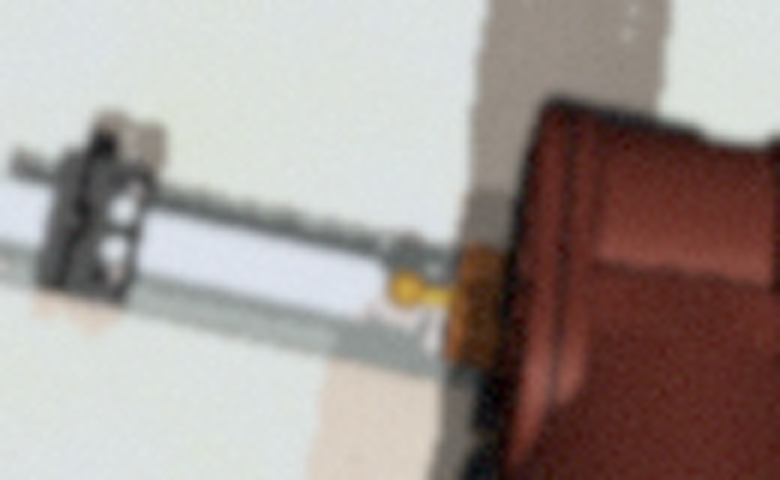

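The ball shows at about (337.8, 208.0) px, over the rail's nose. I'll check its sideways offset from the rail line.

```bash
python3 - <<'E'
from h import *
t=cv2.imread("pics/t4.png");h=cv2.cvtColor(t,cv2.COLOR_BGR2HSV).astype(int)
m=(h[...,0]>14)&(h[...,0]<34)&(h[...,1]>110); m[:, :330]=0;m[:,341:]=0;m[:195]=0;m[220:]=0
ys,xs=np.nonzero(m);w=h[...,1][m]; b=xs<341
uv=np.array([[np.average(xs,weights=w),np.average(ys,weights=w)]])
P=onz("top",uv,92.7)[0]; d=np.array([np.cos(1.3445),np.sin(1.3445)]); O=np.array([478.8,-24]); nrm=np.array([-d[1],d[0]])
print(uv,P,"along",(P-O)@d,"lat(+y)",(P-O)@nrm)
q=np.array([454.0,-132.1]); print("tcp",(q-O)@d,(q-O)@nrm)
# wood front: columns 345-351 orange extents at top z 112.7
for x in range(346,353):
    o=np.nonzero((h[195:225,x,0]<18)&(h[195:225,x,1]>110))[0]+195
    if len(o): 
        A=onz("top",[(x,o[0]-.5),(x,o[-1]+.5)],112.7); print(x,o[0],o[-1],((A-O)@nrm).round(1))
E
```

```text
[[337.64478211 207.67803899]] [473.67959617 -57.56862862] along -33.86162930558693 lat(+y) -2.5419329892320404
tcp -110.90826158158826 -0.08667727495683053
346 207 219 [-9.7 26.9]
347 203 219 [-21.6  26.3]
348 201 220 [-27.9  28.4]
349 201 220 [-28.6  27.8]
350 201 221 [-29.2  30. ]
351 201 221 [-29.8  29.4]
352 202 224 [-27.6  37.1]
```

Call:
apply_moves(targets=[0, -0.5, 4, -0.002, 0, 0, 2.5, 0, 0, 0, 0, 0])

```text
time: 8.68
position: [452.9, -131.9, 89.2]
ee_rot: [0.782, 0.623, -0.0, -0.0]
ft_force: [0.1, 0.4, -5.1]
opening: 58.0
gripper_force: 35.0
```

Call:
apply_moves(targets=[0, 0, 1, 0, 0, 0, 0, 0])

```text
time: 8.93
position: [453.1, -131.9, 88.5]
ee_rot: [0.782, 0.623, -0.0, -0.0]
ft_force: [0.3, 0.3, -5.5]
opening: 58.2
gripper_force: 35.0
```

Call:
apply_moves(targets=[0, 0, 1, 0, 0, 0, 0, 0])

```text
time: 9.18
position: [453.2, -132.0, 88.3]
ee_rot: [0.782, 0.623, -0.0, 0.0]
ft_force: [-3.4, 1.3, 4.4]
opening: 57.7
gripper_force: 35.0
```

Call:
apply_moves(targets=[0, 0, 0.7, 0, 0, 0, 0, 0])

```text
time: 9.43
position: [453.2, -132.0, 88.2]
ee_rot: [0.782, 0.623, -0.0, 0.0]
ft_force: [-8.2, 1.7, 14.3]
opening: 57.6
gripper_force: 35.0
```

Call:
apply_moves(targets=[0, 0, -1.5, 0, 0, 0, 0, 0])

```text
time: 9.68
position: [453.2, -132.0, 88.3]
ee_rot: [0.782, 0.623, 0.0, 0.0]
ft_force: [-0.3, -0.2, -4.8]
opening: 57.8
gripper_force: 35.0
```

Call:
apply_moves(targets=[4, 0, 0, 0, 4, 0, 0, 0, 4, 0, 0, 0, 4, 0, 0, 0, 0, 0, 0, 0])

```text
time: 10.3
position: [456.8, -115.7, 88.3]
ee_rot: [0.782, 0.623, 0.0, -0.0]
ft_force: [0.1, 0.9, -4.0]
opening: 57.5
gripper_force: 35.0
```

Call:
apply_moves(targets=[4, 0, 0, 0, 4, 0, 0, 0, 4, 0, 0, 0, 0, 0, 0, 0])

```text
time: 10.8
position: [459.4, -104.1, 88.3]
ee_rot: [0.782, 0.623, 0.0, -0.0]
ft_force: [0.7, -0.1, -4.4]
opening: 57.6
gripper_force: 35.0
```

Call:
apply_moves(targets=[4, 0, 0, 0, 4, 0, 0, 0, 4, 0, 0, 0, 0, 0, 0, 0])

```text
time: 11.3
position: [462.2, -92.5, 88.4]
ee_rot: [0.782, 0.623, 0.0, -0.0]
ft_force: [-0.0, 0.1, -4.9]
opening: 57.8
gripper_force: 35.0
```

Call:
apply_moves(targets=[4, 0, 0, 0, 4, 0, 0, 0, 4, 0, 0, 0, 0, 0, 0, 0])

```text
time: 11.8
position: [464.9, -80.8, 88.4]
ee_rot: [0.782, 0.623, 0.0, -0.0]
ft_force: [0.3, -0.8, -5.0]
opening: 57.8
gripper_force: 35.0
```

Call:
apply_moves(targets=[4, 0, 0, 0, 4, 0, 0, 0, 4, 0, 0, 0, 0, 0, 0, 0])

```text
time: 12.3
position: [467.6, -69.1, 88.4]
ee_rot: [0.782, 0.623, 0.0, -0.0]
ft_force: [0.6, 0.1, -5.2]
opening: 58.0
gripper_force: 35.0
```

Call:
apply_moves(targets=[4, 0, 0, 0, 4, 0, 0, 0, 4, 0, 0, 0, 4, 0, 0, 0, 4, 0, 0, 0, 0, 0, 0, 0])

```text
time: 13.05
position: [472.0, -49.7, 88.4]
ee_rot: [0.782, 0.623, 0.0, -0.0]
ft_force: [-0.1, 0.8, -5.3]
opening: 58.0
gripper_force: 35.0
```

Call:
apply_moves(targets=[4, 0, 0, 0, 4, 0, 0, 0, 4, 0, 0, 0, 4, 0, 0, 0, 4, 0, 0, 0, 0, 0, 0, 0])

```text
time: 13.8
position: [476.5, -30.2, 88.4]
ee_rot: [0.782, 0.623, 0.0, -0.0]
ft_force: [0.9, 0.9, -5.1]
opening: 57.9
gripper_force: 35.0
```

Call:
apply_moves(targets=[2, 0, 0, 0, 2, 0, 0, 0, 2, 0, 0, 0, 0, 0, 0, 0])

```text
time: 14.3
position: [477.8, -24.5, 88.4]
ee_rot: [0.782, 0.623, 0.0, -0.0]
ft_force: [-0.2, -0.1, -4.0]
opening: 57.8
gripper_force: 35.0
```

Call:
apply_moves(targets=[2, 0, 0, 0, 2, 0, 0, 0, 2, 0, 0, 0, 2, 0, 0, 0, 0, 0, 0, 0])

```text
time: 14.92
position: [479.6, -16.7, 88.4]
ee_rot: [0.782, 0.623, 0.0, -0.0]
ft_force: [0.1, 0.7, -5.4]
opening: 57.8
gripper_force: 35.0
```

Call:
apply_moves(targets=[1.5, 0, 0, 0, 1.5, 0, 0, 0, 0, 0, 0, 0])

```text
time: 15.3
position: [480.2, -13.9, 88.4]
ee_rot: [0.782, 0.623, 0.0, -0.0]
ft_force: [1.0, 0.1, -4.9]
opening: 57.7
gripper_force: 35.0
```

Call:
apply_moves(targets=[1, 0, 0, 0, 1, 0, 0, 0, 1, 0, 0, 0])

```text
time: 15.68
position: [480.9, -11.0, 88.4]
ee_rot: [0.782, 0.623, 0.0, -0.0]
ft_force: [0.2, -0.5, -4.6]
opening: 57.3
gripper_force: 35.0
```

Call:
apply_moves(targets=[1, 0, 0, 0, 1, 0, 0, 0, 1, 0, 0, 0])

```text
time: 16.05
position: [481.6, -8.1, 88.4]
ee_rot: [0.782, 0.623, 0.0, -0.0]
ft_force: [0.6, 0.3, -4.8]
opening: 57.4
gripper_force: 35.0
```

Call:
apply_moves(targets=[1, 0, 0, 0, 1, 0, 0, 0, 1, 0, 0, 0])

```text
time: 16.42
position: [482.3, -5.1, 88.4]
ee_rot: [0.782, 0.623, 0.0, -0.0]
ft_force: [0.2, -0.5, -4.9]
opening: 57.8
gripper_force: 35.0
```

Call:
apply_moves(targets=[1, 0, 0, 0, 1, 0, 0, 0, 1, 0, 0, 0])

```text
time: 16.8
position: [482.4, -3.4, 88.1]
ee_rot: [0.783, 0.623, -0.001, 0.0]
ft_force: [-2.9, -6.9, -2.9]
opening: 57.9
gripper_force: 35.0
```

Call:
apply_moves(targets=[1, 0, 0, 0, 1, 0, 0, 0, 1, 0, 0, 0])

```text
time: 17.18
position: [482.7, -2.4, 88.0]
ee_rot: [0.783, 0.622, -0.002, 0.001]
ft_force: [-3.7, -10.9, -3.1]
opening: 57.3
gripper_force: 35.0
```

Call:
apply_moves(targets=[1, 0, 0, 0, 1, 0, 0, 0, 1, 0, 0, 0])

```text
time: 17.55
position: [483.3, 0.4, 87.9]
ee_rot: [0.783, 0.622, -0.002, 0.001]
ft_force: [-2.7, -11.2, -5.1]
opening: 57.9
gripper_force: 35.0
```

The rollers were met at rack x of about 20, with an axial force of about 11 N. I continue in small steps.

Call:
apply_moves(targets=[1, 0, 0, 0, 1, 0, 0, 0, 1, 0, 0, 0])

```text
time: 17.92
position: [484.2, 4.3, 87.9]
ee_rot: [0.783, 0.622, -0.001, 0.0]
ft_force: [-2.0, -7.8, -5.1]
opening: 57.6
gripper_force: 35.0
```

Call:
apply_moves(targets=[1, 0, 0, 0, 1, 0, 0, 0])

```text
time: 18.18
position: [484.9, 7.1, 88.0]
ee_rot: [0.783, 0.622, -0.001, 0.0]
ft_force: [-1.5, -4.1, -6.3]
opening: 57.9
gripper_force: 35.0
```

Call:
apply_moves(targets=[1, 0, 0, 0, 1, 0, 0, 0])

```text
time: 18.42
position: [485.8, 10.7, 88.3]
ee_rot: [0.782, 0.623, 0.0, -0.0]
ft_force: [-0.4, 0.1, -5.9]
opening: 57.8
gripper_force: 35.0
```

Call:
apply_moves(targets=[0.7, 0, 0, 0, 0.7, 0, 0, 0])

```text
time: 18.68
position: [486.4, 12.6, 88.5]
ee_rot: [0.782, 0.623, 0.0, -0.0]
ft_force: [-0.5, 1.8, -5.7]
opening: 57.8
gripper_force: 35.0
```

Call:
apply_moves(targets=[0.7, 0, 0, 0, 0.7, 0, 0, 0])

```text
time: 18.92
position: [486.6, 13.6, 88.5]
ee_rot: [0.782, 0.623, 0.0, -0.0]
ft_force: [-0.2, 2.8, -5.0]
opening: 57.8
gripper_force: 35.0
```

Call:
apply_moves(targets=[0.7, 0, 0, 0, 0, 0, 0, 0])

```text
time: 19.18
position: [486.8, 14.3, 88.5]
ee_rot: [0.782, 0.623, 0.0, -0.0]
ft_force: [1.0, 5.4, -5.2]
opening: 57.9
gripper_force: 35.0
```

The rollers now pull the mount forward, so it is past centre. I'll push on until firm resistance.

Call:
apply_moves(targets=[0.7, 0, 0, 0, 0, 0, 0, 0])

```text
time: 19.42
position: [486.9, 14.8, 88.4]
ee_rot: [0.782, 0.623, 0.0, -0.0]
ft_force: [0.1, 5.4, -5.8]
opening: 58.0
gripper_force: 35.0
```

Call:
apply_moves(targets=[0.7, 0, 0, 0, 0, 0, 0, 0])

```text
time: 19.68
position: [487.0, 15.3, 88.4]
ee_rot: [0.782, 0.623, 0.0, -0.0]
ft_force: [0.5, 4.6, -4.9]
opening: 57.6
gripper_force: 35.0
```

Call:
apply_moves(targets=[0.7, 0, 0, 0, 0, 0, 0, 0])

```text
time: 19.92
position: [487.1, 16.0, 88.4]
ee_rot: [0.782, 0.623, 0.0, -0.0]
ft_force: [-0.5, 4.7, -6.0]
opening: 57.8
gripper_force: 35.0
```

Call:
apply_moves(targets=[0.8, 0, 0, 0, 0, 0, 0, 0])

```text
time: 20.18
position: [487.3, 16.8, 88.4]
ee_rot: [0.782, 0.623, 0.0, -0.0]
ft_force: [0.8, 5.1, -5.8]
opening: 57.7
gripper_force: 35.0
```

Call:
apply_moves(targets=[0.8, 0, 0, 0, 0, 0, 0, 0])

```text
time: 20.42
position: [487.5, 17.5, 88.4]
ee_rot: [0.782, 0.623, 0.0, -0.0]
ft_force: [0.2, 5.9, -6.5]
opening: 57.5
gripper_force: 35.0
```

Call:
apply_moves(targets=[0.8, 0, 0, 0, 0, 0, 0, 0])

```text
time: 20.68
position: [487.6, 18.3, 88.4]
ee_rot: [0.782, 0.623, 0.0, -0.0]
ft_force: [0.4, 5.2, -5.3]
opening: 57.4
gripper_force: 35.0
```

Call:
apply_moves(targets=[0.8, 0, 0, 0, 0, 0, 0, 0])

```text
time: 20.92
position: [487.8, 19.0, 88.4]
ee_rot: [0.782, 0.623, 0.0, -0.0]
ft_force: [0.4, 4.2, -5.8]
opening: 57.8
gripper_force: 35.0
```

Call:
apply_moves(targets=[0.8, 0, 0, 0, 0, 0, 0, 0])

```text
time: 21.18
position: [487.8, 19.2, 88.3]
ee_rot: [0.782, 0.623, -0.0, 0.0]
ft_force: [-0.8, 1.9, -4.6]
opening: 57.3
gripper_force: 35.0
```

Call:
apply_moves(targets=[0.8, 0, 0, 0, 0, 0, 0, 0])

```text
time: 21.42
position: [487.9, 19.6, 88.3]
ee_rot: [0.783, 0.623, -0.001, 0.0]
ft_force: [-1.7, -3.4, -4.0]
opening: 58.0
gripper_force: 35.0
```

Call:
apply_moves(targets=[0.8, 0, 0, 0, 0, 0, 0, 0])

```text
time: 21.68
position: [488.2, 20.8, 88.3]
ee_rot: [0.782, 0.623, -0.0, 0.0]
ft_force: [-1.6, -4.8, -4.5]
opening: 58.1
gripper_force: 35.0
```

Call:
apply_moves(targets=[0.8, 0, 0, 0, 0, 0, 0, 0])

```text
time: 21.92
position: [488.4, 21.8, 88.3]
ee_rot: [0.782, 0.623, -0.0, 0.0]
ft_force: [-0.4, -4.5, -4.9]
opening: 57.7
gripper_force: 35.0
```

Call:
apply_moves(targets=[0.7, 0, 0, 0, 0, 0, 0, 0])

```text
time: 22.18
position: [488.4, 21.9, 88.2]
ee_rot: [0.783, 0.623, -0.001, 0.0]
ft_force: [-2.3, -7.5, -4.3]
opening: 58.2
gripper_force: 35.0
```

Call:
apply_moves(targets=[0.7, 0, 0, 0, 0, 0, 0, 0])

```text
time: 22.42
position: [488.4, 22.0, 88.2]
ee_rot: [0.783, 0.622, -0.001, 0.0]
ft_force: [-3.1, -8.8, -3.5]
opening: 57.7
gripper_force: 35.0
```

Position stopped at the wall with only about 9 N, so the ball is caught. Next I relax the axial push, lower the shoe onto the rail and release.

Call:
apply_moves(targets=[-1, 0, 0.5, 0, -1, 0, 0.5, 0, 0, 0, 0.5, 0, 0, 0, 0, 0])

```text
time: 22.92
position: [488.6, 21.7, 87.0]
ee_rot: [0.782, 0.623, 0.0, 0.0]
ft_force: [-1.6, -3.7, -2.8]
opening: 57.6
gripper_force: 35.0
```

Call:
apply_moves(targets=[-0.5, 0, 0.4, 0, 0, 0, 0, 0])

```text
time: 23.18
position: [488.6, 21.5, 86.8]
ee_rot: [0.782, 0.623, 0.0, 0.0]
ft_force: [-2.0, -0.2, 1.7]
opening: 57.3
gripper_force: 35.0
```

Call:
apply_moves(targets=[-0.8, 0, 0, 0, -0.8, 0, 0, 0, 0, 0, 0, 0])

```text
time: 23.55
position: [488.3, 19.8, 86.8]
ee_rot: [0.782, 0.623, 0.0, 0.0]
ft_force: [-1.1, 3.3, 3.5]
opening: 58.0
gripper_force: 35.0
```

Call:
apply_moves(targets=[0.8, 0, 0, 0, 0.4, 0, 0, 0, 0, 0, 0, 0])

```text
time: 23.92
position: [488.3, 19.9, 86.8]
ee_rot: [0.782, 0.623, -0.0, 0.0]
ft_force: [-2.8, -1.0, 6.5]
opening: 58.1
gripper_force: 35.0
```

Call:
apply_moves(targets=[0, 0, 0, 0, 0, 0, 0, 0, 0, 0, 0, 0, 0, 0, 0, 0, 0, 0, 0, 0], claw=80)

```text
time: 24.55
position: [488.2, 20.6, 86.4]
ee_rot: [0.782, 0.623, -0.0, -0.0]
ft_force: [0.9, -0.4, 0.3]
opening: 79.5
gripper_force: 0.0
```

Call:
apply_moves(targets=[0, 0, -10, 0, 0, 0, -20, 0, 0, 0, -30, 0, 0, 0, -30, 0, 0, 0, -30, 0, -45, 0, -10, 0, -45, 0, 0, 0, -45, 0, 0, 0, -45, 0, 0, 0, 0, 0, 0, 0])

```text
time: 25.8
position: [446.8, -158.2, 217.1]
ee_rot: [0.784, 0.621, -0.0, 0.0]
ft_force: [-0.4, 0.8, 0.5]
opening: 79.9
gripper_force: 0.0
```

```bash
python3 - <<'E'
from h import *
t=env.get_image("top");s=env.get_image("scene");cv2.imwrite("pics/t9.png",t);cv2.imwrite("pics/s9.png",s)
a=cv2.resize(cv2.convertScaleAbs(t[165:240,250:350],alpha=1.7),(400,300),interpolation=cv2.INTER_CUBIC)
b=cv2.resize(s[165:240,290:390],(400,300),interpolation=cv2.INTER_CUBIC)
cv2.imwrite("pics/e.png",np.hstack([a,b]))
E
```

```text
(no output)
```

View pics/e.png

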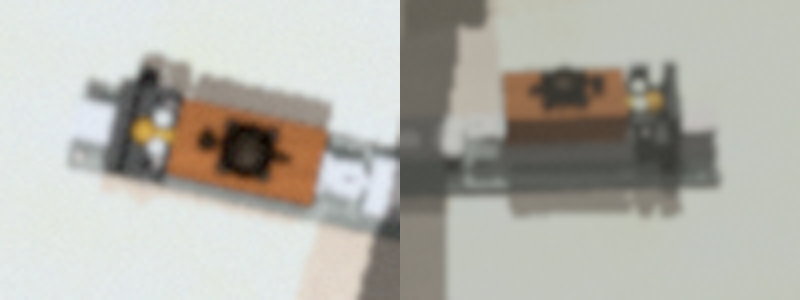

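The ball (left view, about (143,130)) sits behind the two bright rollers, which have closed on the neck. The mount released about 2 mm short of the wall, matching the stated caught position. I'm handing in.

```bash
python3 -c "
from rig import env
print(env.sign_off())"
```

```text
the job is handed in; nothing more can be done
None
```

The tortoise mount is on the rail, stud first, with the catch rollers closed behind the ball; the peak push was about 11 N, and I handed it in at about 26 s (no verdict was returned).

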